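# Complete the short order from the stock drawer

### The job

Each of the two order bins on the packing table must have one grab bar (the bridge-shaped aluminium handle), and one bin already has its own. Pull the top drawer of the cabinet open, take out the grab bar, stand it on its feet on the floor of the bin that has none, and then push the drawer fully shut. Leave everything else where it is.

Things in the scene. Friction and masses are not known exactly. Their poses are not given: they have to be found in the camera images.
- cab: grey two-drawer bench cabinet, fixed, 280 deep (x) x 220 wide (y) x 184 mm high; origin centre of its underside; its front and both drawers face its -x side (towards the robot)
- cab_drawer0 (a joint): top drawer's slide: 0 = shut, grows to 0.197 m at the stop as it comes out along the cabinet's -x; 0 to 25 mm ajar at the start. Runs lightly (1 N plus 4 N per m/s) and stays where left. Inside 235 (x) x 178 mm (y); side walls 60 mm and front 70 mm above its inner floor, which is 102 mm above the table
- cab_drawer0_handle (a point): middle of the top drawer's pull, which moves with the drawer: a round steel bar 11 mm thick and 110 mm long, along the cabinet's y, 146 mm above the table, 35 mm out from the drawer front (29 mm clear gap behind it); it can be pinched or hooked from above. Axes as the cabinet's
- cab_drawer1 (a joint): lower drawer's slide, shut at 0; not needed
- grab_bar: bridge-shaped aluminium bar on two feet, 120 (its x) x 32 x 45 mm high; top bar 106 x 16 (y) x 14 mm, centred 38 mm above the underside; 16 mm legs at x = +-45 mm. Origin: centre of underside. At the start it stands in the front part of the top drawer, in its left or right half (the plate is in the other), lengthwise along the cabinet's x. 0.1 to 0.2 kg
- packed_bar: the other grab bar, the same shape and size as grab_bar (origin likewise), already packed in one of the two bins
- carton: small cardboard carton 100 (x) x 50 (y) x 40 mm, origin centre of its underside, lying in the bin that has no grab bar; stays there
- bin_a: the left-hand (+y) order bin, open blue plastic, fixed: 220 (x) x 180 (y) x 70 mm high, walls and floor 5 mm, the wall at -x (towards the robot) 40 mm. Origin: centre of underside; inner floor 5 mm above it. A packed thing lies across its far half, within 30 degrees of the bin's y, about 46 mm to +x of the centre; the near half (-x) is free.
- bin_b: the right-hand (-y) order bin, open blue plastic, fixed: 220 (x) x 180 (y) x 70 mm high, walls and floor 5 mm, the wall at -x (towards the robot) 40 mm. Origin: centre of underside; inner floor 5 mm above it. A packed thing lies across its far half, within 30 degrees of the bin's y, about 46 mm to +x of the centre; the near half (-x) is free.
- plate: plain steel plate 110 x 50 x 8 mm lying on the floor of the top drawer beside the grab bar; stays in the drawer. Origin centre of its underside
- cup_a: red plastic cup, 90 mm across its rim, 120 mm high, to the left of the cabinet; origin centre of its underside
- cup_b: a second such cup, to the right of the cabinet
- tape_roll: roll of paper tape, 100 mm across, 24 mm high, lying on the middle of the cabinet's top; origin centre of its underside
- wrench: steel wrench 160 mm long lying on the table between the robot and the cabinet
Not all that is in view belongs to the job. What is shaped like the packed_bar but purple is not meant.

How it is judged (in metres and radians):
On the way, in this order (a step that is already met when the one before it is completed fails the run):
1. the top drawer is pulled open by at least 120 mm (value of joint cab_drawer0 above 0.12 m), for 0.2 s.
2. the grab bar is lifted out of the drawer, its underside above the drawer front (height (world z) of grab_bar above 0.175 m), for 0.1 s.
3. the grab bar stands released on the floor of the bin that had none (((x of grab_bar in the frame of bin_a between -0.1 and 0.1 m and y of grab_bar in the frame of bin_a between -0.08 and 0.08 m and z of grab_bar in the frame of bin_a below 0.012 m and horizontal distance between packed_bar and bin_a above 0.2 m) or (x of grab_bar in the frame of bin_b between -0.1 and 0.1 m and y of grab_bar in the frame of bin_b between -0.08 and 0.08 m and z of grab_bar in the frame of bin_b below 0.012 m and horizontal distance between packed_bar and bin_b above 0.2 m)) and angle between grab_bar's own z axis and vertical below 0.15 rad and linear speed of grab_bar below 0.02 m/s and contact force between the fingers and grab_bar below 0.1 N), for 0.2 s.
At the end, for the whole second after the job is handed in: The grab bar stands upright (within 0.15 rad) at rest on the floor of the bin that had no grab bar (its centre within 100 mm along and 80 mm across of the bin's centre, its underside within 7 mm of the floor), released; the top drawer is shut to within 6 mm and the lower one to within 10 mm (all of step 3 and value of joint cab_drawer0 below 0.006 m and velocity of joint cab_drawer0 below 0.01 m/s and value of joint cab_drawer1 below 0.01 m); the robot touches nothing.
It fails at once if the packed grab bar or the carton is pushed more than 40 mm from its place (distance of any of packed_bar, carton from where it was at the start of the episode above 0.04 m).
It fails at once if a cup, the tape roll or the wrench is pushed more than 40 mm from its place (distance of any of cup_a, cup_b, tape_roll, wrench from where it was at the start of the episode above 0.04 m).
It fails at once if the steel plate is taken out of the drawer (height (world z) of plate above 0.16 m).
It also fails if it takes over 67 s, if anything falls off the work surface, if the arm or the gripper's body presses on something with over 40 N, if the wrist force passes 120 N, or if a joint passes its speed limit or range.

### The arm

A 6-joint arm with a two-finger parallel gripper is mounted at the origin on the work surface. World frame = base frame: x ahead of the robot, y to its left, z up, the work surface at z = 0. Lengths are in mm, angles in rad, forces in N, time in s.
With the tool pointing down it reaches from about 300 to 775 mm from the base axis. Payload 14.6 kg.
Tool frame: the origin (TCP) lies at the very end of the fingers, on their centre line; the grasp point (between the pads) lies 19 mm behind it; z points along the fingers, y is the line along which they close (so a half turn about z gives the same grasp; the last joint's range is limited). The gripper opens to 94 mm and grips with 3 to 60 N. Pads are 16 mm wide; open, the fingers measure 119 mm over their backs; the gripper's body (75 mm by 177 mm) begins 78 mm behind the grasp point.
Start: joints at [-1.332, 0.3, 1.521, -0, 1.321, -0.067], TCP at [165.574, -524.475, 205.446] pointing down, gripper open.
Joint ranges: [-3.03, 3.03], [-0.79, 2.21], [0.23, 2.52], [-1.04, 4.18], [0, 3.07], [-2.55, 2.55]. Speed limits (rad/s): [2.22, 2.22, 2.57, 3.14, 3.14, 3.14].

### API

Orientations are given as [roll, pitch, yaw] about the fixed x, y, z axes, in that order (R = Rz(yaw) Ry(pitch) Rx(roll)).
In Python, from cell import manip gives the robot as it stands.
- The arm moves only by the tool servo_tool, never from a script. Its argument "motion" is a list that holds one entry, the list of rows, each a list of 7 numbers: the shift along the world's x, y, z as a fraction of full scale, then the turn, a rotation vector about the world's x, y, z as a fraction of full scale, then the closure, from 0 (fully open) to 1 (shut). In form: [[[x, y, z, rx, ry, rz, gripper], ...]]. A call has 1 to 10 rows; each row is the pose to reach, as a shift and turn from the pose commanded when the call began, turning the shorter way round; what a row does not reach only later rows make up. Full scale, the value 1, is 0.5 m for a shift and pi rad for a turn. A row lasts 1/10 s, in which the tool goes at most 50 mm and 8.59 degrees, less where a joint would pass 70% of its speed; a pose out of reach is approached as far as the arm can. A call with a number of a shift or a turn outside -1 to 1 is refused whole. A call with a gripper value outside its range is refused whole. The fingers move at their own pace and stop on an object; "newtons" is the grip in N (left out, the last holds). Time passes only in rows, so rows that repeat a pose let the fingers close. It gives the time, the measured TCP pose, the force, the opening and the grip force at its end, in the units of the state.
- manip.read_state(): the state, without advancing time (a new reading comes with each control period).
- manip.camera(name): name is "scene" or "top" or "wrist"; returns a dict with "frame" (420x560x3 uint8, red, green, blue), "range_z" (420x560 float32, mm along the optical axis (not along the pixel's ray), 0 where there is no reading), "vfov" (degrees; the focal length in pixels is half the picture's height over the tangent of half this angle, whatever the lens; pixels are square), "cx", "cy" (the principal point, pixels), "cam_to_world" (4x4, takes a point from camera to world coordinates). Camera axes: x right, y down, z forward; pixel columns grow to the right and rows downward; lengths in mm; the calibration is good to about 2 mm. A picture is of the moment at which its call begins.
- manip.sign_off(): hands the job in; it is judged then, once.
The state is a dict: "clock": time; "joints": joint angles; "qd": joint speeds; "effort": joint torques, N m; "eef_pos": TCP position; "eef_rot": TCP orientation; "wrist_force": force on the tool from outside, world axes, zero at the start; "moment": the same for the moment, N m; "finger_gap": finger opening in mm; "finger_force": force on a finger pad.
Only numpy, scipy, OpenCV 4.12 (cv2) and the standard library are available. Lean on these libraries where they do the work, as an engineer would, in place of code of your own. Each camera call takes 0.05 s, during which the arm holds its last target. There are 200 camera calls.

## Working session

There is one attempt and no reset: what is moved stays moved. The work goes in short steps, Python scripts to look and compute and a tool call to move; the robot and the scene stay as the last step left them, time stands still between calls to the robot, and variables do not carry over. Pictures are saved under pics/ and viewed, at most 10 in all, crops included, and the job is handed in when it is done.

Besides the shell and the picture viewer there is one more tool, called after ">>>" as name(argument=value, ...) on one line, values as JSON. servo_tool: Moves the arm, as the interface text tells. Its arguments: {"type":"object","properties":{"motion":{"type":"array"},"newtons":{"type":"number"}},"required":["motion"]}

```bash
mkdir -p pics; cat > h.py <<'E'
import numpy as np, cv2
from cell import manip
def cam(n):
    c=manip.camera(n); c['f']=210/np.tan(np.radians(c['vfov'])/2)
    return c
def cloud(c):
    z=c['range_z']; v,u=np.mgrid[:420,:560]
    P=np.stack([(u-c['cx'])/c['f']*z,(v-c['cy'])/c['f']*z,z,np.ones_like(z)],-1)@np.array(c['cam_to_world']).T
    P[z==0]=np.nan
    return P[...,:3]
def save(c,n): cv2.imwrite(f'pics/{n}.png',c['frame'][...,::-1])
E
python3 - <<'E'
from h import *
for n in ('top','scene'):
    c=cam(n); save(c,n+'0'); np.savez(n+'0.npz',P=cloud(c),I=c['frame'])
print(manip.read_state())
E
```

```text
{'clock': 0.1, 'joints': array([-1.33158508e+00,  3.00422325e-01,  1.52150990e+00, -5.06942094e-07,
        1.32068136e+00, -6.65924202e-02]), 'qd': array([ 0.00110988, -0.00130121, -0.00282751,  0.00138485, -0.00280567,
        0.00095836]), 'effort': array([ 1.75353922e-03, -5.32645261e+01, -3.53283119e+01,  7.09377229e-02,
        2.34889443e-02, -6.12044687e-05]), 'eef_pos': array([ 165.52985453, -524.26115237,  204.94319028]), 'eef_rot': array([-3.14057395e+00, -6.74463093e-05,  3.05803755e-01]), 'wrist_force': array([0.19937647, 0.3262333 , 0.65549658]), 'moment': array([-0.01056864, -0.00146   ,  0.00193405]), 'finger_force': 0.0, 'finger_gap': 94.15788884721118}
```

View pics/top0.png

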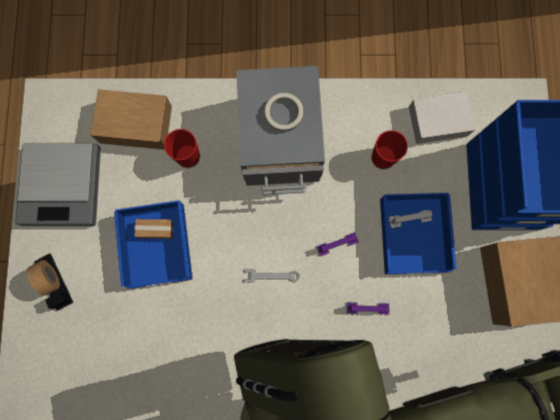

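View pics/scene0.png

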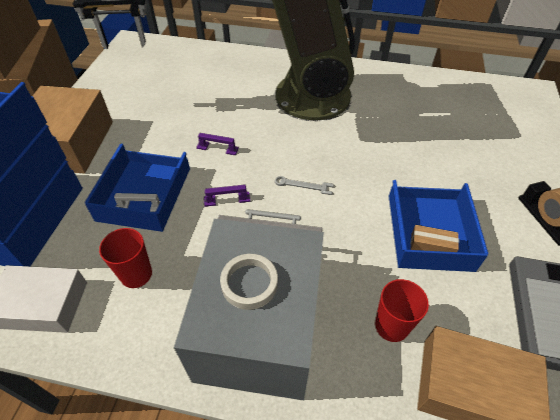

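The top view has +x up and +y left. The cabinet is at (280,125), with its pull at about (284,188). The packed bar is at (410,217) in the right bin, so bin_b is taken. The carton is at (153,229) in the left bin, so bin_a (153,245) is the target. The wrench is at (270,275).

```bash
python3 - <<'E'
from h import *
d=np.load('top0.npz');P=d['P'];I=d['I'].astype(int)
print('table z',np.nanmedian(P[250:300,200:235,2]))
def rect(m,name):
    m=m&np.isfinite(P[...,2]); n,l,s,_=cv2.connectedComponentsWithStats(m.astype(np.uint8)); k=1+np.argmax(s[1:,4]); m=l==k
    r=cv2.minAreaRect(P[m][:,:2].astype(np.float32)); print(name,m.sum(),np.round(r[0]),np.round(r[1]),round(r[2],1),'z',np.round(np.percentile(P[m][:,2],[5,50,95])))
win=np.zeros((420,560),bool)
w=win.copy();w[50:180,225:335]=1
rect(w&(abs(P[...,2]-184)<8),'cabtop')
w=win.copy();w[175:205,255:312]=1
rect(w&(abs(P[...,2]-148)<12),'pull')
blue=(I[...,2]>I[...,0]+40)
for n,a,b in(('a',105,200),('b',370,462)):
    w=win.copy();w[185:300,a:b]=1
    rect(w&blue&(P[...,2]<80),'bin'+n)
w=win.copy();w[210:245,125:180]=1
rect(w&(abs(P[...,2]-45)<7)&~blue,'carton')
w=win.copy();w[260:290,235:305]=1
rect(w&(P[...,2]>4),'wrench')
for n,y0,y1,x0,x1 in (('cupA',125,172,160,205),('cupB',125,172,368,412)):
    w=win.copy();w[y0:y1,x0:x1]=1
    rect(w&(I[...,0]>I[...,2]+60)&(P[...,2]>110),n)
E
```

```text
table z 0.40190420483611433
cabtop 6829 [810.  14.] [269. 221.] 3.4 z [180. 185. 189.]
pull 311 [637.  12.] [ 43. 134.] 3.5 z [139. 150. 155.]
bina 4808 [489. 381.] [238. 210.] 8.6 z [ 1.  8. 71.]
binb 4648 [ 513. -371.] [219. 190.] 1.9 z [ 1.  7. 71.]
carton 628 [528. 372.] [102.  51.] 88.1 z [40. 45. 50.]
wrench 379 [397.  35.] [ 42. 163.] 0.1 z [ 4.  8. 13.]
cupA 162 [750. 287.] [89. 87.] 44.5 z [112. 120. 124.]
cupB 118 [ 748. -290.] [81. 90.] 56.0 z [113. 120. 125.]
```

>>> servo_tool(motion=[[[0.4, 0.49, 0.11, 0, 0, 0.21, 0.3], [0.8, 0.98, 0.11, 0, 0, 0.422, 0.3], [0.8, 0.98, 0.11, 0, 0, 0.422, 0.3], [0.8, 0.98, 0.11, 0, 0, 0.422, 0.3], [0.8, 0.98, 0.11, 0, 0, 0.422, 0.3], [0.8, 0.98, 0.11, 0, 0, 0.422, 0.3], [0.8, 0.98, 0.11, 0, 0, 0.422, 0.3], [0.8, 0.98, 0.11, 0, 0, 0.422, 0.3], [0.8, 0.98, 0.11, 0, 0, 0.422, 0.3], [0.8, 0.98, 0.11, 0, 0, 0.422, 0.3]]])

```text
clock: 1.1
eef_pos: [481.3, -136.9, 249.8]
eef_rot: [-3.141, 0.0, 1.636]
wrist_force: [0.7, -1.0, -0.1]
finger_gap: 66.0
finger_force: 0.0
```

>>> servo_tool(motion=[[[0.2, 0.3, 0.04, 0, 0, 0, 0.72], [0.2, 0.3, 0.04, 0, 0, 0, 0.72], [0.2, 0.3, 0.04, 0, 0, 0, 0.72], [0.2, 0.3, 0.04, 0, 0, 0, 0.72], [0.2, 0.3, 0.04, 0, 0, 0, 0.72], [0.2, 0.3, 0.04, 0, 0, 0, 0.72], [0.2, 0.3, 0.04, 0, 0, 0, 0.72]]])

```text
clock: 1.8
eef_pos: [579.9, 10.3, 269.5]
eef_rot: [-3.141, 0.0, 1.631]
wrist_force: [0.2, 0.5, -0.4]
finger_gap: 26.2
finger_force: 0.0
```

```bash
python3 - <<'E'
from h import *
c=cam('wrist'); save(c,'w1'); P=cloud(c); np.savez('w1.npz',P=P,I=c['frame'])
print(manip.read_state()['eef_pos'],np.round(np.array(c['cam_to_world']),2))
m=(abs(P[...,2]-147)<7)&(P[...,0]>560)&(P[...,0]<680)&(abs(P[...,1])<120)
n,l,s,_=cv2.connectedComponentsWithStats(m.astype(np.uint8))
for k in range(1,n):
    if s[k,4]>150:
        q=P[l==k]; print(s[k],np.round(np.nanmean(q,0)),cv2.minAreaRect(q[:,:2].astype(np.float32)))
E
```

```text
[579.96205192  10.16138486 269.68027763] [[ 1.0000e+00  6.0000e-02  1.0000e-02  5.7624e+02]
 [ 6.0000e-02 -9.7000e-01 -2.5000e-01  8.2650e+01]
 [-0.0000e+00  2.5000e-01 -9.7000e-01  4.4979e+02]
 [ 0.0000e+00  0.0000e+00  0.0000e+00  1.0000e+00]]
[ 315   92   57  196 2470] [636.  23. 150.] ((636.7054443359375, 21.936599731445312), (41.19411849975586, 181.30511474609375), 3.1506521701812744)
```

View pics/w1.png

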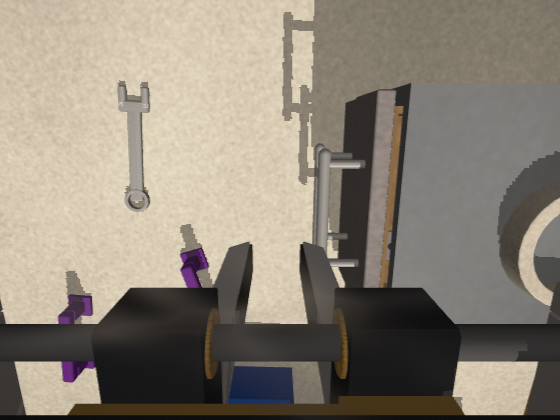

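The pull is the vertical bar at u≈324, v 150–270, with posts at v≈163 and 263. The drawer front is at u≈385 and is slightly ajar.

```bash
python3 - <<'E'
from h import *
d=np.load('w1.npz');P=d['P']
q=P[175:225,312:336].reshape(-1,3); q=q[(q[:,2]>140)&(q[:,2]<160)]
print(len(q),q.mean(0)); 
vx,vy,x,y=cv2.fitLine(q[:,:2].astype(np.float32),cv2.DIST_L2,0,.01,.01).ravel(); print('yaw',np.degrees(np.arctan2(-vx/vy,1)), np.percentile(q[:,2],95), 'x at y=15',x+vx/vy*(15-y),q[:,0].min(),q[:,0].max())
f=P[110:270,375:398].reshape(-1,3); f=f[(f[:,2]>150)]
vx,vy,x,y=cv2.fitLine(f[:,:2].astype(np.float32),cv2.DIST_HUBER,0,.01,.01).ravel(); print('front',np.degrees(np.arctan2(-vx/vy,1)),'x at y=15',x+vx/vy*(15-y),np.median(f[:,2]))
for u in range(300,420,8): print(u,np.round(P[200,u]),end=' ')
E
```

```text
611 [621.19660412  20.60270158 151.28157301]
yaw 2.9873102 153.31867191902717 x at y=15 621.48895 615.3691994989925 627.8690355101872
front 9.095247 x at y=15 672.5015 172.3245694211711
300 [614. -13.   0.] 308 [625. -13.   1.] 316 [626.   3.  71.] 324 [622.  20. 152.] 332 [657. -10.   2.] 340 [664.  -6.  19.] 348 [663.   4.  66.] 356 [657.  17. 128.] 364 [657.  24. 158.] 372 [659.  27. 173.] 380 [666.  27. 171.] 388 [676.  26. 163.] 396 [677.  29. 177.] 404 [680.  31. 186.] 412 [687.  31. 184.]
```

>>> servo_tool(motion=[[[0.084, 0.008, 0, 0, 0, 0, 0.72], [0.084, 0.008, -0.07, 0, 0, 0, 0.72], [0.084, 0.008, -0.14, 0, 0, 0, 0.72], [0.084, 0.008, -0.21, 0, 0, 0, 0.72], [0.084, 0.008, -0.27, 0, 0, 0, 0.72], [0.084, 0.008, -0.274, 0, 0, 0, 0.72], [0.084, 0.008, -0.274, 0, 0, 0, 1], [0.084, 0.008, -0.274, 0, 0, 0, 1], [0.084, 0.008, -0.274, 0, 0, 0, 1], [0.084, 0.008, -0.274, 0, 0, 0, 1]]], newtons=20)

```text
clock: 2.85
eef_pos: [623.2, 14.9, 134.9]
eef_rot: [3.138, 0.001, 1.631]
wrist_force: [-1.1, -1.6, 6.7]
finger_gap: 9.8
finger_force: 20.0
```

>>> servo_tool(motion=[[[-0.04, -0.002, 0, 0, 0, 0, 1], [-0.1, -0.006, 0, 0, 0, 0, 1], [-0.16, -0.009, 0, 0, 0, 0, 1], [-0.22, -0.012, 0, 0, 0, 0, 1], [-0.27, -0.015, 0, 0, 0, 0, 1], [-0.31, -0.017, 0, 0, 0, 0, 1], [-0.34, -0.019, 0, 0, 0, 0, 1], [-0.34, -0.019, 0, 0, 0, 0, 1], [-0.34, -0.019, 0, 0, 0, 0, 0.7], [-0.34, -0.019, 0, 0, 0, 0, 0.7]]])

```text
clock: 3.85
eef_pos: [452.7, 5.7, 133.4]
eef_rot: [3.14, 0.0, 1.632]
wrist_force: [-1.0, 0.2, -0.1]
finger_gap: 22.7
finger_force: 0.0
```

>>> servo_tool(motion=[[[0, 0, 0, 0, 0, 0, 0.7], [0, 0, 0.08, 0, 0, 0, 0.6], [0, 0, 0.18, 0, 0, 0, 0.4], [0.05, 0, 0.28, 0, 0, -0.04, 0.3], [0.1, 0, 0.3, 0, 0, -0.08, 0.3], [0.12, 0, 0.3, 0, 0, -0.12, 0.3], [0.12, 0, 0.3, 0, 0, -0.16, 0.3], [0.12, 0, 0.3, 0, 0, -0.2, 0.3], [0.12, 0, 0.3, 0, 0, -0.24, 0.3], [0.12, 0, 0.3, 0, 0, -0.28, 0.3]]])

```text
clock: 4.85
eef_pos: [512.5, 5.8, 282.5]
eef_rot: [-3.141, 0.0, 0.747]
wrist_force: [0.7, 0.5, 0.2]
finger_gap: 65.7
finger_force: 0.0
```

```bash
python3 - <<'E'
from h import *
print(manip.read_state()['eef_pos'],manip.read_state()['eef_rot'])
a=cam('wrist');b=cam('top')
for n,c in(('w2',a),('t2',b)): np.savez(n+'.npz',P=cloud(c),I=c['frame'],T=c['cam_to_world'])
cv2.imwrite('pics/w2.png',np.hstack([cv2.resize(a['frame'],(400,300)),cv2.resize(b['frame'][50:350,100:500],(400,300))])[...,::-1])
E
```

```text
[512.47717359   5.77603222 282.48600278] [-3.14113692e+00  3.19539855e-04  7.46838251e-01]
```

View pics/w2.png

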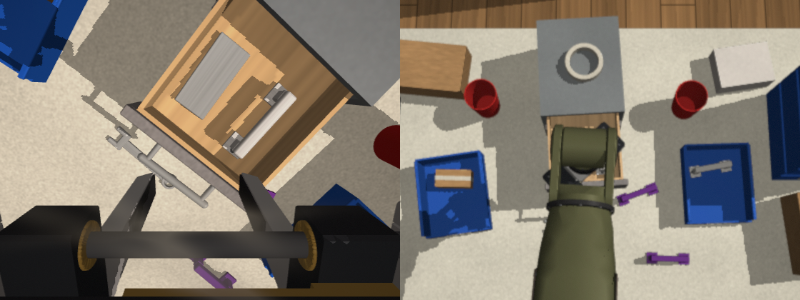

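Left half, the wrist view: the grab bar is at about (262,122), or (366,170) at full scale, in the drawer's -y half. The plate is at (213,75) in the other half. The drawer is wide open.

```bash
python3 - <<'E'
from h import *
d=np.load('w2.npz');P=d['P'];I=d['I'].astype(int)
w=np.zeros((420,560),bool);w[105:240,300:430]=1
sat=I.max(-1)-I.min(-1)
m=w&(abs(P[...,2]-147)<6)&(sat<25)
n,l,s,_=cv2.connectedComponentsWithStats(m.astype(np.uint8))
for k in range(1,n):
    if s[k,4]>150:
        q=P[l==k]; r=cv2.minAreaRect(q[:,:2].astype(np.float32)); print(s[k],np.round(q.mean(0)),np.round(np.median(q,0)),r)
        vx,vy,*_=cv2.fitLine(q[:,:2].astype(np.float32),cv2.DIST_L2,0,.01,.01).ravel();print('yaw',np.degrees(np.arctan(vy/vx)))
# bin_a from top, rim at 70
d=np.load('t2.npz');P=d['P'];I=d['I'].astype(int)
m=np.zeros((420,560),bool);m[185:300,105:200]=1
m&=(I[...,2]>I[...,0]+40)&(P[...,2]>60)&(P[...,2]<76)
q=P[m];print('rim',len(q),cv2.minAreaRect(q[:,:2].astype(np.float32)))
m=np.zeros((420,560),bool);m[185:300,105:200]=1
m&=(I[...,2]>I[...,0]+40)&(abs(P[...,2]-5)<6)
m=cv2.erode(m.astype(np.uint8),np.ones((3,3)))>0
q=P[m];print('floor',len(q),cv2.minAreaRect(q[:,:2].astype(np.float32)))
E
```

```text
[ 326  128   88   94 1994] [592. -39. 147.] [592. -39. 148.] ((590.262451171875, -39.859832763671875), (105.1002197265625, 15.832764625549316), 3.086233615875244)
yaw 3.073736
rim 715 ((484.93060302734375, 369.7039794921875), (215.84327697753906, 190.8161163330078), 8.253148078918457)
floor 1537 ((483.06805419921875, 375.7272033691406), (203.47323608398438, 154.36651611328125), 8.476202011108398)
```

>>> servo_tool(motion=[[[0.05, -0.03, 0, 0, 0, -0.045, 0.5], [0.1, -0.06, 0, 0, 0, -0.09, 0.5], [0.156, -0.091, 0, 0, 0, -0.135, 0.5], [0.156, -0.091, 0, 0, 0, -0.18, 0.5], [0.156, -0.091, 0, 0, 0, -0.2206, 0.5], [0.156, -0.091, -0.04, 0, 0, -0.2206, 0.5], [0.156, -0.091, -0.12, 0, 0, -0.2206, 0.5], [0.156, -0.091, -0.18, 0, 0, -0.2206, 0.5], [0.156, -0.091, -0.18, 0, 0, -0.2206, 0.5]]])

```text
clock: 5.85
eef_pos: [588.8, -39.5, 188.7]
eef_rot: [-3.14, 0.007, 0.062]
wrist_force: [-0.5, 0.5, -0.5]
finger_gap: 47.0
finger_force: 0.0
```

>>> servo_tool(motion=[[[0, 0, -0.05, 0, 0, 0, 0.5], [0, 0, -0.1, 0, 0, 0, 0.5], [0, 0, -0.136, 0, 0, 0, 0.5], [0, 0, -0.136, 0, 0, 0, 0.5], [0, 0, -0.136, 0, 0, 0, 1], [0, 0, -0.136, 0, 0, 0, 1], [0, 0, -0.136, 0, 0, 0, 1], [0, 0, -0.136, 0, 0, 0, 1]]], newtons=25)

```text
clock: 6.65
eef_pos: [590.7, -39.8, 125.6]
eef_rot: [3.141, -0.001, 0.059]
wrist_force: [-0.7, -1.2, 0.7]
finger_gap: 18.2
finger_force: 0.7
```

>>> servo_tool(motion=[[[0, 0, 0, 0, 0, 0, 1], [0, 0, 0, 0, 0, 0, 1], [0, 0, 0.04, 0, 0, 0, 1], [0, 0, 0.1, 0, 0, 0, 1], [0, 0, 0.16, 0, 0, 0, 1], [0, 0, 0.22, 0, 0, 0, 1], [0, 0, 0.26, 0, 0, 0, 1], [0, 0, 0.26, 0, 0, 0, 1], [0, 0, 0.26, 0, 0, 0, 1]]])

```text
clock: 7.55
eef_pos: [590.2, -39.8, 253.6]
eef_rot: [-3.141, 0.001, 0.059]
wrist_force: [0.1, -0.0, -1.4]
finger_gap: 15.8
finger_force: 25.0
```

>>> servo_tool(motion=[[[-0.02, 0.05, 0, 0, 0, 0.04, 1], [-0.05, 0.13, 0, 0, 0, 0.085, 1], [-0.08, 0.21, 0, 0, 0, 0.13, 1], [-0.11, 0.29, 0, 0, 0, 0.175, 1], [-0.14, 0.37, 0, 0, 0, 0.22, 1], [-0.17, 0.45, 0, 0, 0, 0.265, 1], [-0.2, 0.53, 0, 0, 0, 0.31, 1], [-0.23, 0.61, 0, 0, 0, 0.355, 1], [-0.26, 0.68, 0, 0, 0, 0.4, 1], [-0.29, 0.75, 0, 0, 0, 0.445, 1]]])

```text
clock: 8.55
eef_pos: [444.1, 336.4, 252.7]
eef_rot: [-3.139, 0.002, 1.463]
wrist_force: [0.9, -0.7, -1.0]
finger_gap: 15.6
finger_force: 25.0
```

```bash
python3 - <<'E'
from h import *
s=manip.read_state();print(s['eef_pos'],s['eef_rot'],s['finger_gap'])
c=cam('wrist');save(c,'w3');np.savez('w3.npz',P=cloud(c),I=c['frame'])
E
```

```text
[444.05185666 336.36847472 252.73188722] [-3.13939118e+00  1.81503788e-03  1.46292562e+00] 15.62075091957618
```

View pics/w3.png

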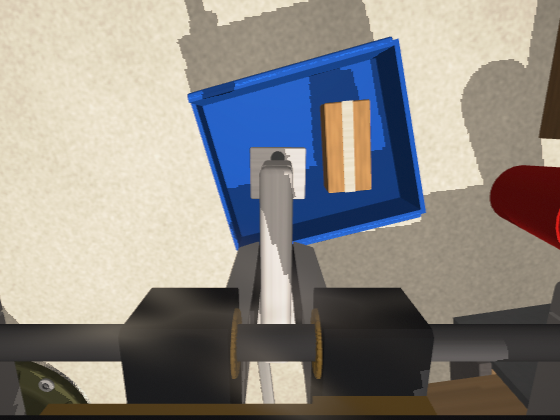

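The bar is held in the fingers at u≈277. The bin's rim corners are at (191,97), (397,41), (424,212) and (237,248), and the carton is at (347,146).

```bash
python3 - <<'E'
from h import *
d=np.load('w3.npz');P=d['P'];I=d['I'].astype(int)
w=np.zeros((420,560),bool);w[30:260,180:430]=1
b=w&(I[...,2]>I[...,0]+40)
q=P[b&(P[...,2]>62)&(P[...,2]<76)];r=cv2.minAreaRect(q[:,:2].astype(np.float32));print('rim',len(q),r,np.round(cv2.boxPoints(r)))
q=P[b&(abs(P[...,2]-5)<5)];r=cv2.minAreaRect(q[:,:2].astype(np.float32));print('floor',len(q),r,np.round(cv2.boxPoints(r)))
q=P[w&~b&(abs(P[...,2]-45)<6)&(P[...,0]>490)];r=cv2.minAreaRect(q[:,:2].astype(np.float32));print('carton',r)
E
```

```text
rim 4765 ((484.8031005859375, 371.12432861328125), (215.04183959960938, 188.2876434326172), 8.550636291503906) [[364. 448.]
 [392. 262.]
 [605. 294.]
 [577. 480.]]
floor 15872 ((492.86865234375, 363.02984619140625), (253.23963928222656, 220.94094848632812), 8.493783950805664) [[351. 454.]
 [384. 235.]
 [634. 272.]
 [602. 491.]]
carton ((528.7457275390625, 375.05352783203125), (100.31021881103516, 50.52717971801758), 88.7174301147461)
```

>>> servo_tool(motion=[[[-0.02, 0.056, 0, 0, 0, 0.041, 1], [-0.02, 0.056, -0.02, 0, 0, 0.082, 1], [-0.02, 0.056, -0.1, 0, 0, 0.082, 1], [-0.02, 0.056, -0.19, 0, 0, 0.082, 1], [-0.02, 0.056, -0.28, 0, 0, 0.082, 1], [-0.02, 0.056, -0.36, 0, 0, 0.082, 1], [-0.02, 0.056, -0.41, 0, 0, 0.082, 1], [-0.02, 0.056, -0.434, 0, 0, 0.082, 1], [-0.02, 0.056, -0.44, 0, 0, 0.082, 1], [-0.02, 0.056, -0.44, 0, 0, 0.082, 1]]])

```text
clock: 9.6
eef_pos: [435.5, 363.2, 35.0]
eef_rot: [3.141, -0.0, 1.714]
wrist_force: [0.4, -0.8, -0.8]
finger_gap: 15.8
finger_force: 25.0
```

>>> servo_tool(motion=[[[0, 0, -0.005, 0, 0, 0, 1], [0, 0, -0.009, 0, 0, 0, 1], [0, 0, -0.012, 0, 0, 0, 1], [0, 0, -0.012, 0, 0, 0, 1]]])

```text
clock: 10.0
eef_pos: [435.4, 363.2, 28.8]
eef_rot: [3.141, -0.0, 1.715]
wrist_force: [0.9, -0.0, -0.7]
finger_gap: 15.7
finger_force: 25.0
```

>>> servo_tool(motion=[[[0, 0, -0.002, 0, 0, 0, 1], [0, 0, -0.002, 0, 0, 0, 1], [0, 0, -0.002, 0, 0, 0, 1]]])

```text
clock: 10.3
eef_pos: [435.8, 363.3, 28.2]
eef_rot: [3.141, -0.0, 1.714]
wrist_force: [1.7, -1.1, 3.4]
finger_gap: 15.7
finger_force: 25.0
```

>>> servo_tool(motion=[[[0, 0, 0, 0, 0, 0, 0.68], [0, 0, 0, 0, 0, 0, 0.68], [0, 0, 0, 0, 0, 0, 0.68], [0, 0, 0.03, 0, 0, 0, 0.68], [0, 0, 0.1, 0, 0, 0, 0.68], [0, 0, 0.19, 0, 0, 0, 0.68], [0, 0, 0.28, 0, 0, 0, 0.68], [0, 0, 0.36, 0, 0, 0, 0.68], [0, 0, 0.4, 0, 0, 0, 0.68], [0, 0, 0.4, 0, 0, 0, 0.68]]])

```text
clock: 11.3
eef_pos: [436.0, 363.7, 231.9]
eef_rot: [3.136, -0.003, 1.715]
wrist_force: [0.7, -0.3, 0.4]
finger_gap: 30.1
finger_force: 0.0
```

```bash
python3 - <<'E'
from h import *
s=manip.read_state();print(s['eef_pos'],s['eef_rot'],s['finger_gap'])
c=cam('top');save(c,'t4');P=cloud(c);I=c['frame'].astype(int)
c=cam('scene');save(c,'s4');Q=cloud(c);J=c['frame'].astype(int)
for nm,P,I in(('top',P,I),('scene',Q,J)):
    m=(abs(P[...,0]-435)<60)&(abs(P[...,1]-363)<75)&(abs(P[...,2]-50)<10)&((I.max(-1)-I.min(-1))<30)
    q=P[m];print(nm,len(q), len(q)>5 and (cv2.minAreaRect(q[:,:2].astype(np.float32)),np.median(q[:,2])))
    m=(abs(P[...,2]-150)<6)&(P[...,0]>430)&(P[...,0]<475)&(abs(P[...,1]-5)<60)
    q=P[m];print('pull',len(q),len(q)>5 and (cv2.minAreaRect(q[:,:2].astype(np.float32)),q.mean(0)))
E
```

```text
[436.04091779 363.72051464 231.91064059] [ 3.13621992e+00 -2.88655554e-03  1.71457698e+00] 30.1183954395087
top 162 (((437.9444580078125, 347.19873046875), (15.699930191040039, 77.02949523925781), 7.04108190536499), np.float64(50.18603959550842))
pull 202 (((459.7755432128906, -1.2968025207519531), (106.56936645507812, 29.491430282592773), 89.85987854003906), array([ 4.54716980e+02, -3.49294731e-01,  1.50604645e+02]))
scene 287 (((439.16192626953125, 361.84722900390625), (18.74252700805664, 105.37069702148438), 7.015686988830566), np.float64(48.87841201126241))
pull 211 (((457.473876953125, -0.0314178466796875), (18.67174530029297, 109.57737731933594), 3.512894630432129), array([ 4.56586903e+02, -3.35218267e-01,  1.49526992e+02]))
```

View pics/s4.png

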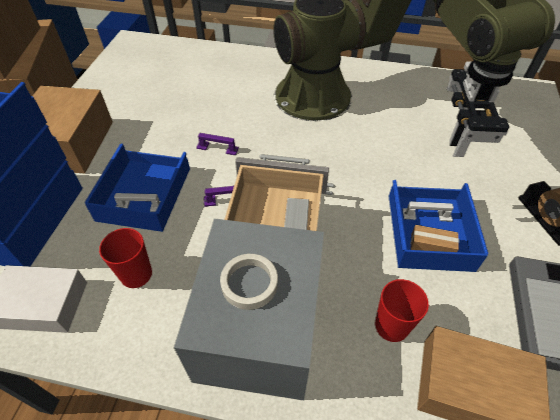

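The grab bar stands in bin_a at scene pixel (430,210) with its top at z≈50. Packed bar, carton, cups, tape and plate look undisturbed. The pull is at (285,160), about x 454, so the drawer is still open.

>>> servo_tool(motion=[[[0.01, -0.1, 0, 0, 0, -0.01, 0.72], [0.02, -0.2, 0, 0, 0, -0.02, 0.72], [0.034, -0.3, 0, 0, 0, -0.027, 0.72], [0.034, -0.4, 0, 0, 0, -0.027, 0.72], [0.034, -0.5, 0, 0, 0, -0.027, 0.72], [0.034, -0.6, 0, 0, 0, -0.027, 0.72], [0.034, -0.68, 0, 0, 0, -0.027, 0.72], [0.034, -0.716, 0, 0, 0, -0.027, 0.72], [0.034, -0.716, 0, 0, 0, -0.027, 0.72], [0.034, -0.716, 0, 0, 0, -0.027, 0.72]]])

```text
clock: 12.4
eef_pos: [452.0, 5.4, 226.8]
eef_rot: [-3.14, -0.0, 1.629]
wrist_force: [0.3, 0.9, -0.7]
finger_gap: 26.3
finger_force: 0.0
```

>>> servo_tool(motion=[[[0, 0, -0.04, 0, 0, 0, 0.72], [0, 0, -0.1, 0, 0, 0, 0.72], [0, 0, -0.16, 0, 0, 0, 0.72], [0, 0, -0.196, 0, 0, 0, 0.72], [0, 0, -0.196, 0, 0, 0, 0.72], [0, 0, -0.196, 0, 0, 0, 1], [0, 0, -0.196, 0, 0, 0, 1], [0, 0, -0.196, 0, 0, 0, 1], [0, 0, -0.196, 0, 0, 0, 1]]], newtons=20)

```text
clock: 13.3
eef_pos: [452.9, 5.5, 130.7]
eef_rot: [3.14, -0.0, 1.63]
wrist_force: [-0.3, 3.1, 6.8]
finger_gap: 10.3
finger_force: 20.0
```

>>> servo_tool(motion=[[[0.04, 0.002, 0, 0, 0, 0, 1], [0.1, 0.006, 0, 0, 0, 0, 1], [0.16, 0.009, 0, 0, 0, 0, 1], [0.22, 0.012, 0, 0, 0, 0, 1], [0.27, 0.015, 0, 0, 0, 0, 1], [0.31, 0.017, 0, 0, 0, 0, 1], [0.335, 0.0185, 0, 0, 0, 0, 1], [0.345, 0.019, 0, 0, 0, 0, 1], [0.35, 0.0193, 0, 0, 0, 0, 1], [0.35, 0.0193, 0, 0, 0, 0, 1]]])

```text
clock: 14.3
eef_pos: [628.0, 15.5, 130.8]
eef_rot: [3.14, -0.001, 1.63]
wrist_force: [0.2, 5.0, 5.5]
finger_gap: 10.2
finger_force: 20.0
```

>>> servo_tool(motion=[[[0.006, 0, 0, 0, 0, 0, 1], [0.01, 0, 0, 0, 0, 0, 1], [0.014, 0, 0, 0, 0, 0, 1], [0.014, 0, 0, 0, 0, 0, 1]]])

```text
clock: 14.7
eef_pos: [630.4, 15.6, 130.4]
eef_rot: [-3.131, -0.002, 1.63]
wrist_force: [-40.7, 4.8, 23.6]
finger_gap: 14.9
finger_force: 20.0
```

>>> servo_tool(motion=[[[-0.005, 0, 0, 0, 0, 0, 1], [-0.007, 0, 0, 0, 0, 0, 0.75], [-0.007, 0, 0, 0, 0, 0, 0.75], [-0.007, 0, 0, 0, 0, 0, 0.75], [-0.007, 0, 0, 0, 0, 0, 0.75]]])

```text
clock: 15.2
eef_pos: [631.1, 14.7, 129.7]
eef_rot: [3.141, 0.0, 1.63]
wrist_force: [0.0, 0.2, 0.8]
finger_gap: 23.4
finger_force: 0.0
```

>>> servo_tool(motion=[[[0, 0, 0.04, 0, 0, 0, 0.75], [0, 0, 0.12, 0, 0, 0, 0.75], [-0.02, 0, 0.22, 0, 0, 0, 0.75], [-0.1, 0, 0.28, 0, 0, 0, 0.75], [-0.2, 0, 0.28, 0, 0, 0, 0.75], [-0.3, 0, 0.28, 0, 0, 0, 0.75], [-0.36, -0.1, 0.28, 0, 0, 0, 0.75], [-0.4, -0.2, 0.28, 0, 0, 0, 0.75], [-0.4, -0.3, 0.28, 0, 0, 0, 0.75], [-0.4, -0.3, 0.28, 0, 0, 0, 0.75]]])

```text
clock: 16.2
eef_pos: [430.1, -138.6, 270.1]
eef_rot: [3.141, 0.001, 1.626]
wrist_force: [0.3, -0.2, -1.1]
finger_gap: 23.5
finger_force: 0.0
```

```bash
python3 - <<'E'
from h import *
s=manip.read_state();print(s['eef_pos'],s['wrist_force'])
c=cam('top');P=cloud(c);np.savez('t5.npz',P=P,I=c['frame'])
c=cam('scene');Q=cloud(c);save(c,'s5')
for nm,P in(('top',P),('scene',Q)):
    m=(abs(P[...,2]-150)<6)&(P[...,0]>600)&(P[...,0]<650)&(abs(P[...,1]-12)<60)
    q=P[m];q=q[q[:,0]<q[:,0].min()+16];print('pull',len(q),np.round(q.mean(0),1))
m=(abs(P[...,2]-184)<5)&(abs(P[...,1]-14)<130)&(P[...,0]>600)
q=P[m];print('cab',cv2.minAreaRect(q[:,:2].astype(np.float32)))
E
```

```text
[ 430.08494976 -138.62029858  270.08962421] [ 0.2692121  -0.18361691 -1.07402425]
pull 169 [627.    7.4 150.5]
pull 272 [631.3  10.3 149.7]
cab ((810.7103271484375, 14.557304382324219), (267.7213439941406, 220.46392822265625), 3.2759134769439697)
```

View pics/s5.png

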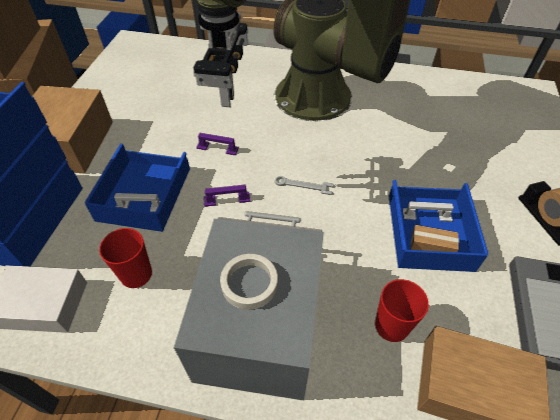

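The picture shows the drawer shut, with the pull at (272,216) against the cabinet, and the bar in bin_a at (430,209). One close look will confirm there are no millimetres left.

>>> servo_tool(motion=[[[0.1, 0.1, 0, 0, 0, 0, 0.75], [0.2, 0.2, 0, 0, 0, 0, 0.75], [0.3, 0.26, 0, 0, 0, 0, 0.75], [0.3, 0.26, 0, 0, 0, 0, 0.75], [0.3, 0.26, 0, 0, 0, 0, 0.75], [0.3, 0.26, 0, 0, 0, 0, 0.75]]])

```text
clock: 16.9
eef_pos: [581.0, -3.1, 268.7]
eef_rot: [-3.14, -0.0, 1.632]
wrist_force: [-0.6, -0.1, 0.2]
finger_gap: 23.4
finger_force: 0.0
```

```bash
python3 - <<'E'
from h import *
print(manip.read_state()['eef_pos'])
c=cam('wrist');P=cloud(c)
cv2.imwrite('pics/w5.png',cv2.resize(c['frame'][80:280,260:460],(600,600),interpolation=cv2.INTER_NEAREST)[...,::-1])
for lo,hi,n in((146,156,'upper'),(40,75,'lower')):
    m=(P[...,2]>lo)&(P[...,2]<hi)&(P[...,0]>600)&(P[...,0]<642)&(abs(P[...,1]-15)<50); q=P[m]; 
    xx=q[:,0]+(q[:,1]-15)*0.056; print(n,len(q),np.round(np.percentile(xx,[5,50,95]),1),np.round(np.median(q,0)))
E
```

```text
[580.97585854  -3.08945763 268.72039414]
upper 1497 [622.7 627.6 637.6] [627.  23. 151.]
lower 870 [622.5 627.  632.2] [627.  17.  71.]
```

View pics/w5.png

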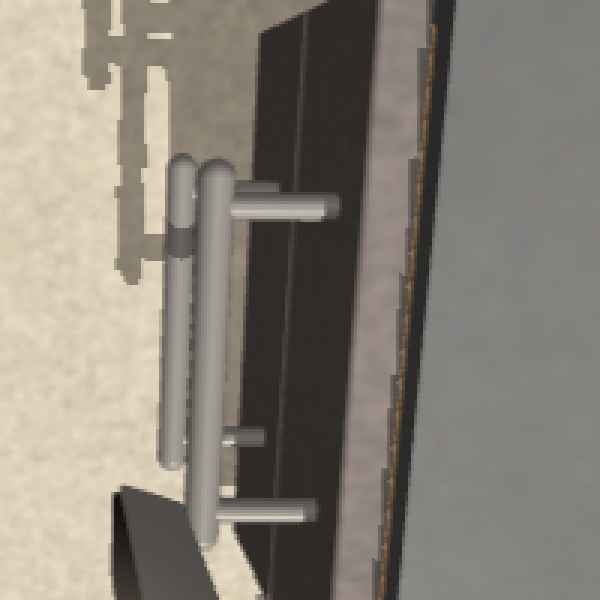

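The upper pull is at x 627.6 and the lower, shut one at 627.0. They line up within 1 mm, and the -40 N stop confirms the drawer is shut. The hand touches nothing.

```bash
python3 -c "
from cell import manip
print(manip.sign_off())"
```

```text
the job is handed in; nothing more can be done
None
```

I stood the grab bar on its feet in bin_a (the left bin, which had none), pushed the top drawer shut to within about 1 mm, and handed the job in after about 17 s; the sign-off returned no verdict.

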